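# Pull the medicine cabinet's sash shut with the hook stick

## Task

Take the blue-handled hook stick from its stand, put its hook down into the brass ring of the medicine cabinet's raised sash and pull the sash fully down, shut, with it. Then unhook the stick and lay it back in its stand the way it lay. Do not touch the cabinet or its sash with the gripper or arm, and leave the other things on the table where they are.

Things in the scene. Friction and masses are not known exactly. Their poses are not given: they have to be found in the camera images.
- cabinet: White fixed cabinet, 200 deep (own x) x 180 wide x 429 high mm; place and yaw vary. Origin: centre of underside; front looks to its own -x (about world +y). Above an 80 mm plinth the front slopes back, 60 degrees from level: at height z it is at own x = -0.10 + 0.577 (z - 0.08) m. A wooden top board, underside 415 mm high, overhangs the front: own x = -0.03 to 0.105.
- sash (a joint): Sliding sash (blue frame, clear pane) on the sloping front. Value in m along the slope: 0 = fully raised, 0.12 = shut (end stop). It moves along the cabinet's own (-0.5, 0, -0.866). It stays where it is left; it takes a pull of about 2 to 4 N.
- ring (a point): Centre of the brass ring on the sash. The ring lies level (hole axis vertical), 36 mm clear inside, bar 8 mm thick, held by a stem on its cabinet side; its centre is 58 mm level in front of the sloping face. About 318 mm above the table with the sash fully raised, 214 mm with it shut. Axes like the cabinet's.
- stick: Hook stick, about 140 g, loose. Origin: on the pole's axis where to grip it. Axes as it lies in its stand: z vertical, x level toward the hook; the pole rises 35 degrees above +x in the x-z plane. A grip square to the pole has fingers along own (0.574, 0, -0.819), closing along y. Along the pole: blue handle 18 x 18 mm square from -100 to +70 mm, steel rod 8 mm thick to +170, then the prong.
- hook_tip (a point): End of the hook's prong, at (0.143, 0, 0.045) m in the stick's frame (4 mm rounding beyond). The prong, 8 mm thick, hangs from the rod's end along the stick's own -z, 50 mm long, from z = 0.095 to 0.045 m at x = 0.143: plumb while the pole slopes 35 degrees. Axes like the stick's.
- stand: Fixed stand: base 190 x 90 x 10 mm, two grey posts with flared open-topped saddles and a tail stop; place and yaw vary. Origin: centre of underside; x level toward the hook end (about world -y). Saddles, 14 wide, bear the handle 75 mm behind and 55 ahead of the grip point along the pole, channel 25 mm wide or more, cheeks to 12 mm above the pole's axis. Tail stop 1.5 mm behind the handle's end.
- rest_grip (a point): Point of the stand, 120 mm above its origin, where the stick's origin is when it lies in place. Axes like the stand's; the stick in place has the same axes.
- rest_tip (a point): Point of the stand where the stick's hook tip is when it lies in place.
- pill_box: Bystander: loose blue weekly pill box, 37 x 112 x 25 mm.
- lemon: Bystander: loose yellow lemon, 78 x 55 x 56 mm.
- espresso: Bystander: loose white espresso cup, 63 x 88 x 50 mm.
- salt_tin: Bystander: loose green tin, 92 mm across, 120 mm high.
- shelf_jar: Bystander: loose jar, 66 mm across, 100 mm high.

How it is judged:
On the way, in this order (a step that is already met when the one before it is completed fails the run):
1. the hook's prong is down in the ring of the raised sash (horizontal distance between hook_tip and ring below 0.026 m and z of hook_tip in the frame of ring between -0.06 and -0.004 m and value of joint sash below 0.06 m), for 0.1 s.
2. the sash is shut with the prong still in the ring (horizontal distance between hook_tip and ring below 0.026 m and z of hook_tip in the frame of ring between -0.06 and -0.004 m and value of joint sash above 0.112 m), for 0.1 s.
At the end, for the whole second after the job is handed in: The sash is shut (joint above 0.112 of 0.12 m) and the stick lies at rest in its stand as at the start: its origin within 18 mm of rest_grip and its hook tip within 30 mm of rest_tip (value of joint sash above 0.112 m and distance between stick and rest_grip below 0.018 m and distance between hook_tip and rest_tip below 0.03 m and linear speed of stick below 0.02 m/s); the robot touches nothing.
It fails at once if the gripper or arm touches the cabinet or its sash (contact force between any of the fingers, the arm and cabinet above 1 N).
It fails at once if a bystander is moved by more than 30 mm (distance of any of pill_box, lemon, espresso, salt_tin, shelf_jar from where it was at the start of the episode above 0.03 m).
It also fails if it takes over 72 s, if anything falls off the work surface, if the arm or the gripper's body presses on something with over 40 N, if the wrist force passes 120 N, or if a joint passes its speed limit or range.

## Robot

A 7-joint arm with a two-finger parallel gripper is mounted at the origin on the work surface; the furniture and walls round the work are solid. World frame = base frame: x ahead of the robot, y to its left, z up, the work surface at z = 0. Lengths are in m, angles in rad, forces in N, time in s.
With the tool pointing down it reaches from about 0.425 to 0.925 m from the base axis. Payload 6.8 kg.
Tool frame: the origin (TCP) lies at the very end of the fingers, on their centre line; the grasp point (between the pads) lies bot.tcp_to_grasp behind it (bot.tcp_to_grasp is the distance from the TCP to the grasp point, in m); z points along the fingers, y is the line along which they close (so a half turn about z gives the same grasp; the last joint's range is limited). The gripper opens to 85 mm and grips with 20 to 120 N. Pads are 22 mm wide; open, the fingers measure 114 mm over their backs; the gripper's body (76 mm by 85 mm) begins 54 mm behind the grasp point. The pads swing forward as they close: fully open they stand 13 mm farther back than shut.
Start: joints at [0.995, 0.477, 0.022, 1.555, -0.011, 1.109, -0.083], TCP at [0.304, -0.602, 0.231] pointing down, gripper open.
Joint ranges: [-2.96, 2.96], [-0.34, 2.1], [-1.41, 1.46], [0.24, 2.44], [-1.37, 4.51], [0.17, 1.92], [-2.96, 2.96]. Speed limits (rad/s): [2.39, 2.39, 3.14, 3.14, 3.14, 3.14, 3.14].

## Interface

Orientations are given as a unit quaternion [w, x, y, z].
In Python, from station import bot gives the robot as it stands.
- The arm moves only by the tool servo_tool, never from a script. Its argument "motion" is a list that holds one entry, the list of rows, each a list of 7 numbers: the shift along the tool's x, y, z in m, then the turn, a rotation vector about the tool's x, y, z in units of 5 degrees (1.0 is 5 degrees), then the opening, from 0 (shut) to 1 (fully open). A call has 1 to 20 rows; each row is the pose to reach, as a shift and turn from the pose commanded when the call began, along the tool's axes at that moment; what a row does not reach only later rows make up. A row lasts 1/12 s, in which the tool goes at most 41.7 mm and 7.16 degrees, less where a joint would pass 70% of its speed; a pose out of reach is approached as far as the arm can. A call with a gripper value outside its range is refused whole. The fingers move at their own pace and stop on an object; "grip_force" is the grip in N (left out, the last holds). Time passes only in rows, so rows that repeat a pose let the fingers close. It gives the time, the measured TCP pose, the force, the opening and the grip force at its end, in the units of the state.
- bot.get_obs(): the state, without advancing time (a new reading comes with each control period).
- bot.read_camera(name): name is "scene" or "top" or "wrist"; returns a dict with "img" (384x512x3 uint8, red, green, blue), "K" (3x3 intrinsics, pixels), "pose" (4x4, takes a point from camera to world coordinates). Camera axes: x right, y down, z forward; pixel columns grow to the right and rows downward; lengths in m; the calibration is good to about 2 mm. A picture is of the moment at which its call begins. There is no depth.
- bot.hand_in(): hands the job in; it is judged then, once.
The state is a dict: "t": time; "q": joint angles; "joint_vel": joint speeds; "joint_torque": joint torques, N m; "eef_pos": TCP position; "tool_rot": TCP orientation; "contact_force": force on the tool from outside, world axes, zero at the start; "torque": the same for the moment, N m; "gripper_width": opening from 0.0 (shut) to 1.0 (fully open); "grasp_force": force on a finger pad.
Only numpy, scipy, OpenCV 4.12 (cv2) and the standard library are available. Lean on these libraries where they do the work, as an engineer would, in place of code of your own. Each camera call takes 0.05 s, during which the arm holds its last target. There are 200 camera calls.

## Working session

There is one attempt and no reset: what is moved stays moved. The work goes in short steps, Python scripts to look and compute and a tool call to move; the robot and the scene stay as the last step left them, time stands still between calls to the robot, and variables do not carry over. Pictures are saved under pics/ and viewed, at most 12 in all, crops included, and the job is handed in when it is done.

Besides the shell and the picture viewer there is one more tool, called after "Call:" as a command line: name --argument value ..., lists and objects as JSON in quotes. servo_tool: Moves the arm, as the interface text tells. Its arguments: {"type":"object","properties":{"motion":{"type":"array"},"grip_force":{"type":"number"}},"required":["motion"]}

```bash
mkdir -p pics
cat > look.py <<'E'
import sys,cv2
from station import bot
for a in sys.argv[1:]:
    n,f=a.split(':'); c=bot.read_camera(n); cv2.imwrite(f'pics/{f}.png',c['img'][:,:,::-1])
    import numpy as np; np.savez(f'pics/{f}.npz',**c)
E
python3 look.py scene:s0 top:t0 wrist:w0; python3 -c "
from station import bot;o=bot.get_obs();print(o);print(bot.tcp_to_grasp)
import numpy as np
for f in ['s0','t0','w0']:
  c=np.load(f'pics/{f}.npz');print(c['K'],c['pose'].round(3))
import cv2
cv2.imwrite('pics/st.png',np.hstack([cv2.imread('pics/s0.png'),cv2.imread('pics/t0.png')])[:, :])"
```

```text
{'t': 0.15, 'q': array([ 0.99490049,  0.47764122,  0.02235624,  1.5562207 , -0.01152665,
        1.10926288, -0.08311079]), 'joint_vel': array([ 0.00030605, -0.00106395,  0.00026612, -0.00416823, -0.00064799,
       -0.0007634 , -0.0005816 ]), 'joint_torque': array([ 2.68003234e-03, -5.96929872e+01,  1.61024630e+00, -2.81491542e+01,
        1.26864357e-02,  6.50788250e-03,  3.60390902e-05]), 'eef_pos': array([ 0.3041656 , -0.60208227,  0.23052997]), 'tool_rot': array([-6.72713903e-04,  9.72771670e-01,  2.31764502e-01, -2.01118784e-04]), 'contact_force': array([ 0.07854335, -0.16015862, -0.06087384]), 'torque': array([ 0.00564581, -0.00338294, -0.01364647]), 'grasp_force': 0.0, 'gripper_width': 1.000059393479338}
0.0187
[[354.48031054   0.         252.92228715]
 [  0.         354.48031054 192.36223093]
 [  0.           0.           1.        ]] [[-0.454 -0.411  0.791 -0.579]
 [-0.891  0.217 -0.398  0.606]
 [-0.008 -0.886 -0.464  0.83 ]
 [ 0.     0.     0.     1.   ]]
[[370.89485784   0.         257.83470905]
 [  0.         370.89485784 192.86008986]
 [  0.           0.           1.        ]] [[-0.005 -0.994  0.111  0.381]
 [-1.     0.006  0.007  0.054]
 [-0.008 -0.111 -0.994  1.314]
 [ 0.     0.     0.     1.   ]]
[[296.94056078   0.         257.42913571]
 [  0.         296.94056078 188.1418176 ]
 [  0.           0.           1.        ]] [[ 0.451 -0.856 -0.252  0.368]
 [-0.893 -0.433 -0.126 -0.569]
 [-0.002  0.282 -0.959  0.373]
 [ 0.     0.     0.     1.   ]]
```

View pics/s0.png

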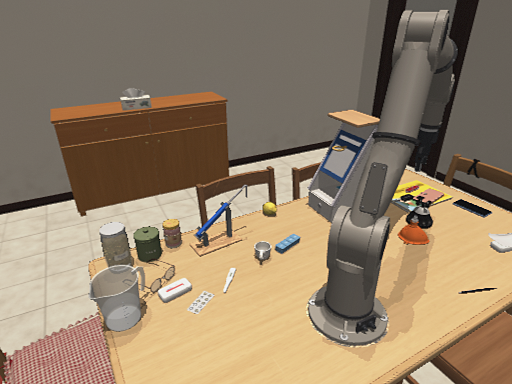

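View pics/t0.png

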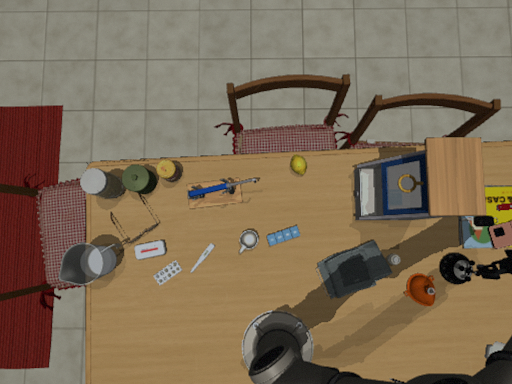

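The scene view shows the stick in its stand around (225,215), with the hook near (246,190), and the ring at about (338,149). In the top view the stick is around (222,187), its hook near (257,181), and the ring at about (408,183). I'll zoom in next.

```bash
python3 -c "
import cv2,numpy as np
s=cv2.imread('pics/s0.png');t=cv2.imread('pics/t0.png')
def z(i,x,y,w,h,k):
    return cv2.resize(i[y:y+h,x:x+w],None,fx=k,fy=k,interpolation=cv2.INTER_CUBIC)
m=np.zeros((600,800,3),np.uint8)
m[:320,:400]=z(s,180,180,100,80,4); m[:320,400:]=z(s,300,110,100,80,4)
m[320:,:400]=z(t,180,155,100,70,4); m[320:,400:]=z(t,350,135,100,70,4)
cv2.imwrite('pics/m0.png',m)"
```

```text
(no output)
```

View pics/m0.png

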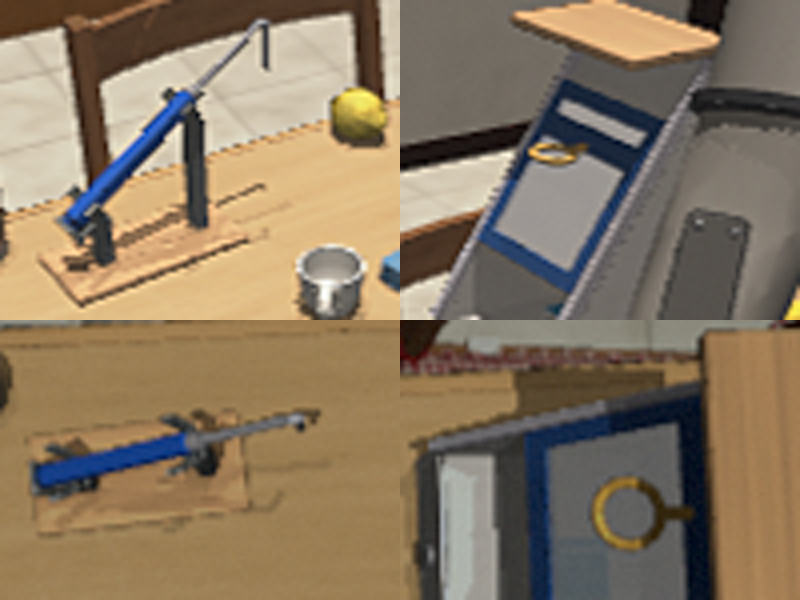

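The montage gives these pixel positions.

| Feature | Scene | Top |
|---|---|---|
| Rod end | (245.5,185.5) | (254.5,180.5) |
| Handle tail | (198.8,234.5) | (189.2,193.8) |
| Handle front | (226.2,204.2) | (227.5,186) |
| Ring | (339,148) | (406.8,183.3) |

Next I'll triangulate them.

```bash
cat > geo.py <<'E'
import numpy as np,cv2
def load(f): c=np.load(f'pics/{f}.npz'); return c['img'],c['K'],c['pose']
def ray(c,p):
    _,K,T=c; d=T[:3,:3]@np.linalg.solve(K,[p[0],p[1],1]); return T[:3,3],d/np.linalg.norm(d)
def tri(*cp):
    A=0;b=0
    R=[ray(c,p) for c,p in cp]
    for o,d in R:
        P=np.eye(3)-np.outer(d,d);A=A+P;b=b+P@o
    x=np.linalg.solve(A,b); return x,max(np.linalg.norm(np.cross(d,x-o)) for o,d in R)
def plane(c,p,z): o,d=ray(c,p); return o+d*(z-o[2])/d[2]
def proj(c,x):
    _,K,T=c; p=K@(T[:3,:3].T@(np.asarray(x)-T[:3,3])); return p[:2]/p[2]
E
python3 - <<'E'
from geo import *
s=load('s0');t=load('t0')
for n,a,b in [('rodend',(245.5,185.5),(254.5,180.5)),('tip',(246.2,197),(255.5,181)),('tail',(198.8,234.5),(189.2,193.8)),('front',(226.2,204.2),(227.5,186)),('ring',(339,148),(406.8,183.3)),('boardcornerL',(428,114),(426.5,217))]:
    x,e=tri((s,a),(t,b));print(n,x.round(4),round(e,4))
# base corners on z=.01 top
for p in [(186.5,186),(190,213),(242,206.5),(239.5,180)]: print('base',plane(t,p,.01).round(4))
# masks
def hsv(c): return cv2.cvtColor(c[0],cv2.COLOR_RGB2HSV)
for nm,c,box in [('s',s,(325,135,355,160)),('t',t,(392,168,430,200))]:
    h=hsv(c)[box[1]:box[3],box[0]:box[2]]; m=cv2.inRange(h,(15,120,90),(32,255,255))
    ys,xs=np.nonzero(m);print(nm,xs.min()+box[0],xs.max()+box[0],ys.min()+box[1],ys.max()+box[1])
for nm,c,box in [('s',s,(190,195,235,245)),('t',t,(180,175,235,205))]:
    h=hsv(c)[box[1]:box[3],box[0]:box[2]]; m=cv2.inRange(h,(105,150,50),(130,255,255))
    ys,xs=np.nonzero(m);print(nm,cv2.minAreaRect(np.c_[xs+box[0],ys+box[1]].astype(np.float32)))
E
```

```text
rodend [0.5428 0.0727 0.2088] 0.001
tip [0.5485 0.0693 0.1541] 0.0003
tail [0.5171 0.2917 0.064 ] 0.0047
front [0.5344 0.1599 0.1518] 0.002
ring [ 0.5178 -0.352   0.297 ] 0.0024
boardcornerL [ 0.3287 -0.4167  0.4608] 0.1234
base [0.553  0.3166 0.01  ]
base [0.457  0.3026 0.01  ]
base [0.479  0.1194 0.01  ]
base [0.5734 0.1283 0.01  ]
s 332 345 146 150
t 398 429 168 199
s ((211.83387756347656, 219.34664916992188), (5.313194274902344, 43.2403564453125), 42.709388732910156)
t ((207.33529663085938, 189.75880432128906), (5.5317254066467285, 37.63743209838867), 77.47119140625)
```

```bash
cat >> geo.py <<'E'
from scipy.spatial.transform import Rotation as Rn
PS=np.deg2rad(-83.4)
def toolR(psi,slope=35.):
    c,s=np.cos(psi),np.sin(psi);a=np.deg2rad(slope)
    own=np.array([[c,-s,0],[s,c,0],[0,0,1.]])
    z=np.array([np.sin(a),0,-np.cos(a)]);x=np.array([-np.cos(a),0,-np.sin(a)]);y=[0,1,0]
    return own@np.c_[x,y,z]
def goto(pos,R,cur=None):
    from station import bot
    if cur is None:
        o=bot.get_obs();w,x,y,z=o['tool_rot'];cur=(o['eef_pos'],Rn.from_quat([x,y,z,w]).as_matrix())
    return np.r_[cur[1].T@(np.asarray(pos)-cur[0]),np.rad2deg(Rn.from_matrix(cur[1].T@R).as_rotvec())/5].round(4)
E
python3 - <<'E'
from geo import *
from station import bot
o=bot.get_obs();w,x,y,z=o['tool_rot'];R0=Rn.from_quat([x,y,z,w]).as_matrix();p0=o['eef_pos']
A=np.array([.33,-.28,.35]);print(goto(A,R0).tolist())
R=toolR(PS);G=np.array([.5255,.2155,.12]);print(goto(G-.25*R[:,2],R,(A,R0)).tolist())
t=load('t0');
for p in [(408,183),(298,165),(283,235),(249,240),(355,193),(355,217)]: print(p,plane(t,p,.03 if p[0]!=408 else .3).round(3))
E
```

```text
[0.1683, -0.276, -0.1191, 0.0, 0.0, 0.0]
[0.4474, -0.4887, 0.0259, -4.271, -6.111, -13.4967]
(408, 183) [ 0.52  -0.352  0.3  ]
(298, 165) [ 0.622 -0.078  0.03 ]
(283, 235) [ 0.378 -0.023  0.03 ]
(249, 240) [0.362 0.094 0.03 ]
(355, 193) [ 0.522 -0.275  0.03 ]
(355, 217) [ 0.439 -0.272  0.03 ]
```

Call:
servo_tool --motion '[[[0.04, -0.07, -0.03, 0, 0, 0, 1], [0.08, -0.14, -0.06, 0, 0, 0, 1], [0.13, -0.21, -0.09, 0, 0, 0, 1], [0.168, -0.276, -0.119, 0, 0, 0, 1], [0.168, -0.276, -0.119, 0, 0, 0, 1], [0.168, -0.276, -0.119, 0, 0, 0, 1], [0.168, -0.276, -0.119, 0, 0, 0, 1], [0.168, -0.276, -0.119, 0, 0, 0, 1], [0.168, -0.276, -0.119, 0, 0, 0, 1], [0.168, -0.276, -0.119, 0, 0, 0, 1], [0.168, -0.276, -0.119, 0, 0, 0, 1], [0.168, -0.276, -0.119, 0, 0, 0, 1]]]'

```text
t: 1.15
eef_pos: [0.3293, -0.2815, 0.3497]
tool_rot: [-0.0, 0.973, 0.231, -0.0]
contact_force: [-0.5, -0.2, -0.1]
gripper_width: 1.0
grasp_force: 0.0
```

Call:
servo_tool --motion '[[[0.03, -0.03, 0, -0.3, -0.4, -0.9, 1], [0.06, -0.06, 0, -0.6, -0.8, -1.8, 1], [0.09, -0.1, 0, -0.9, -1.2, -2.7, 1], [0.12, -0.13, 0.01, -1.1, -1.6, -3.6, 1], [0.15, -0.16, 0.01, -1.4, -2, -4.5, 1], [0.18, -0.2, 0.01, -1.7, -2.4, -5.4, 1], [0.21, -0.23, 0.01, -2, -2.9, -6.3, 1], [0.24, -0.26, 0.01, -2.3, -3.3, -7.2, 1], [0.27, -0.29, 0.02, -2.6, -3.7, -8.1, 1], [0.3, -0.33, 0.02, -2.9, -4.1, -9, 1], [0.33, -0.36, 0.02, -3.1, -4.5, -9.9, 1], [0.36, -0.39, 0.02, -3.4, -4.9, -10.8, 1], [0.39, -0.42, 0.02, -3.7, -5.3, -11.7, 1], [0.42, -0.46, 0.025, -4, -5.7, -12.6, 1], [0.447, -0.489, 0.026, -4.27, -6.11, -13.5, 1], [0.447, -0.489, 0.026, -4.27, -6.11, -13.5, 1], [0.447, -0.489, 0.026, -4.27, -6.11, -13.5, 1], [0.447, -0.489, 0.026, -4.27, -6.11, -13.5, 1], [0.447, -0.489, 0.026, -4.27, -6.11, -13.5, 1], [0.447, -0.489, 0.026, -4.27, -6.11, -13.5, 1]]]'

```text
t: 2.82
eef_pos: [0.5096, 0.3556, 0.3239]
tool_rot: [0.225, 0.635, 0.711, -0.201]
contact_force: [1.0, -0.4, 0.0]
gripper_width: 0.996
grasp_force: 0.0
```

```bash
python3 look.py wrist:w1
python3 - <<'E'
from geo import *
from station import bot
o=bot.get_obs();print(o['t'],o['q'].round(3),o['eef_pos'],o['tool_rot'])
R=toolR(PS);G=np.array([.5255,.2155,.12]);print(goto(G-.25*R[:,2],R).tolist())
c=load('w1');print(c[2].round(3)); print(proj(c,G), proj(c,(.5428,.0727,.2088)),proj(c,(.5485,.0693,.1541)))
E
```

```text
2.8667 [-0.468  0.657 -0.765  1.325  0.719  1.887 -1.108] [0.50948865 0.35550642 0.32435935] [ 0.22533937  0.63535994  0.71079782 -0.20076448]
[0.0018, -0.0002, -0.0018, -0.0105, 0.0263, -0.0337]
[[ 0.994  0.07   0.087  0.494]
 [ 0.112 -0.619 -0.778  0.496]
 [-0.     0.783 -0.623  0.399]
 [ 0.     0.     0.     1.   ]]
[257.44494829 156.27354194] [258.25217056 264.74519431] [261.40693079 234.46640453]
```

View pics/w1.png

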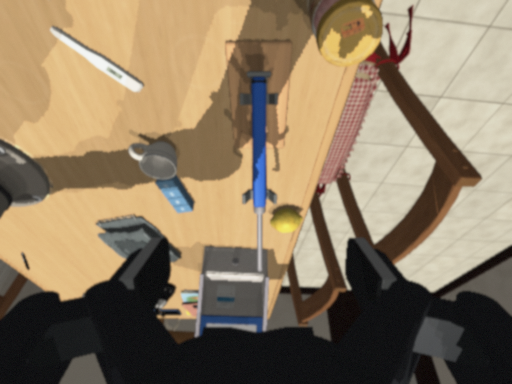

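The wrist view shows the handle running vertically at column ~260, with its tail at (259,75) and front end at (260,208). The saddles are at rows ~98 and ~197, and the cabinet front is at the bottom around (233,280). I'll refine the stick's pose using the blue mask across views.

Run:
```python
from geo import *
w=load('w1');s=load('s0');t=load('t0')
def mask(c,b):
    h=cv2.cvtColor(c[0],cv2.COLOR_RGB2HSV)[b[1]:b[3],b[0]:b[2]];m=cv2.inRange(h,(105,140,40),(130,255,255))
    ys,xs=np.nonzero(m);P=np.c_[xs+b[0],ys+b[1]].astype(float);return P
rs={}
for n,c,b in [('w',w,(235,65,285,215)),('s',s,(190,195,235,245)),('t',t,(180,175,235,205))]:
    P=mask(c,b);m=P.mean(0);u=np.linalg.svd(P-m,full_matrices=False)[2][0];k=(P-m)@u
    lo,hi=np.percentile(k,[.7,99.3]);rs[n]=(m,m+u*lo,m+u*hi);print(n,len(P),[v.round(1).tolist() for v in rs[n]])
# line planes: each view gives plane through camera containing axis; intersect w with t, w with s
def pl(c,a,b):
    o,d1=ray(c,a);_,d2=ray(c,b);n=np.cross(d1,d2);return n/np.linalg.norm(n),o
N=[pl(c,*rs[n][1:]) for n,c in [('w',w),('s',s),('t',t)]]
for i,j in [(0,1),(0,2),(1,2)]:
    d=np.cross(N[i][0],N[j][0]);d/=np.linalg.norm(d);d*=-np.sign(d[1])
    A=np.array([N[i][0],N[j][0],[0,1,0]]);x=np.linalg.solve(A,[N[i][0]@N[i][1],N[j][0]@N[j][1],.2155])
    print(i,j,'az',np.rad2deg(np.arctan2(d[1],d[0])).round(2),'slope',np.rad2deg(np.arcsin(d[2])).round(2),'pt at y=.2155',x.round(4))
```

```text
w 1501 [[258.7, 139.7], [258.2, 78.0], [259.3, 204.0]]
s 193 [[211.6, 219.7], [226.5, 203.6], [197.1, 235.2]]
t 196 [[206.9, 189.9], [225.5, 185.5], [189.1, 194.0]]
0 1 az -82.89 slope 35.23 pt at y=.2155 [0.5274 0.2155 0.1159]
0 2 az -82.9 slope 33.65 pt at y=.2155 [0.5274 0.2155 0.1255]
1 2 az -83.31 slope 35.52 pt at y=.2155 [0.5291 0.2155 0.1142]
```

Run:
```python
from geo import *
from scipy.optimize import least_squares
C=dict(w=load('w1'),s=load('s0'),t=load('t0'))
E=dict(w=([258.2,76.5],[259.3,205.8]),s=([196.6,235.7],[227,203]),t=([188.6,194.1],[226.2,185.3]))
p=np.deg2rad(-83);h=np.array([np.cos(p),np.sin(p),0])*.8192+[0,0,.5736]
for k in ('wst','ws','wt'):
    f=lambda x:np.concatenate([(proj(C[v],x-.1*h)-E[v][0]).tolist()+(proj(C[v],x+.07*h)-E[v][1]).tolist() for v in k])
    r=least_squares(f,[.527,.213,.12]);print(k,r.x.round(4),r.fun.round(1))
R=toolR(p);G=np.array([.527,.212,.12])
tcp=G+.0187*R[:,2];print(tcp,goto(tcp-.08*R[:,2],R).tolist(),goto(tcp,R).tolist())
```

```text
wst [0.5273 0.2157 0.1198] [ 0.1 -0.5 -0.1 -0.1 -0.3 -0.7 -0.1 -0.6  0.4  0.3  0.9  0.1]
ws [0.5275 0.2142 0.1183] [ 0.  -0.  -0.1 -0.3  0.1 -0.5  0.3 -0.4]
wt [0.5273 0.2166 0.1212] [ 0.2 -0.5 -0.   0.4  0.1  0.2  0.6  0.1]
[0.52830716 0.20135407 0.10468186] [-0.0008, 0.0008, 0.189, -0.0565, 0.0264, -0.0992] [-0.0006, 0.0012, 0.269, -0.0565, 0.0264, -0.0992]
```

Call:
servo_tool --motion '[[[0.002, 0.001, 0.03, 0, 0, -0.1, 1], [0.002, 0.001, 0.06, 0, 0, -0.1, 1], [0.002, 0.001, 0.09, 0, 0, -0.1, 1], [0.002, 0.001, 0.12, 0, 0, -0.1, 1], [0.002, 0.001, 0.15, 0, 0, -0.1, 1], [0.002, 0.001, 0.17, 0, 0, -0.1, 1], [0.002, 0.001, 0.19, 0, 0, -0.1, 1], [0.002, 0.001, 0.205, 0, 0, -0.1, 1], [0.002, 0.001, 0.22, 0, 0, -0.1, 1], [0.002, 0.001, 0.23, 0, 0, -0.1, 1], [0.002, 0.001, 0.24, 0, 0, -0.1, 1], [0.002, 0.001, 0.25, 0, 0, -0.1, 1], [0.002, 0.001, 0.26, 0, 0, -0.1, 1], [0.002, 0.001, 0.267, 0, 0, -0.1, 1], [0.002, 0.001, 0.267, 0, 0, -0.1, 1], [0.002, 0.001, 0.267, 0, 0, -0.1, 1]]]'

```text
t: 4.2
eef_pos: [0.5269, 0.207, 0.1045]
tool_rot: [0.224, 0.631, 0.715, -0.201]
contact_force: [0.5, 0.5, -0.1]
gripper_width: 1.0
grasp_force: 0.0
```

```bash
python3 look.py wrist:w2
python3 - <<'E'
from geo import *
from station import bot
o=bot.get_obs();print(o['t'],o['q'].round(3),o['contact_force'])
R=toolR(np.deg2rad(-83));G=np.array([.5273,.2155,.12]);print(goto(G+.0187*R[:,2],R).tolist())
E
```

```text
4.25 [-0.264  0.748 -0.708  1.736  0.861  1.456 -1.216] [ 0.43682625  0.5595591  -0.08595596]
[-0.0023, 0.0013, 0.0017, -0.0353, 0.0068, 0.0355]
```

View pics/w2.png

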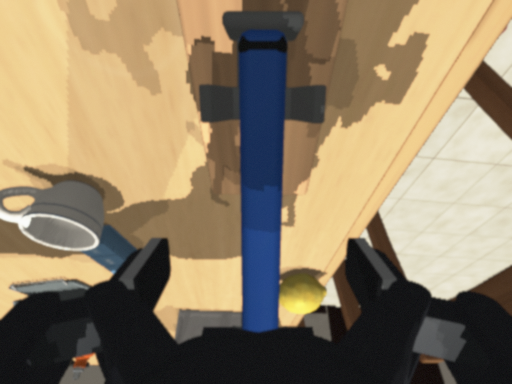

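The wrist view shows the handle at columns 240–284 (centre ~261), between fingers at ~168 and ~348, so it is centred. I'll close now.

Call:
servo_tool --motion '[[[-0.002, 0.001, 0.002, 0, 0, 0, 0.5], [-0.002, 0.001, 0.002, 0, 0, 0, 0.3], [-0.002, 0.001, 0.002, 0, 0, 0, 0.1], [-0.002, 0.001, 0.002, 0, 0, 0, 0], [-0.002, 0.001, 0.002, 0, 0, 0, 0], [-0.002, 0.001, 0.002, 0, 0, 0, 0], [-0.002, 0.001, 0.002, 0, 0, 0, 0], [-0.002, 0.001, 0.002, 0, 0, 0, 0], [-0.002, 0.001, 0.002, 0, 0, 0, 0], [-0.002, 0.001, 0.002, 0, 0, 0, 0], [-0.002, 0.001, 0.002, 0, 0, 0, 0], [-0.002, 0.001, 0.002, 0, 0, 0, 0], [-0.002, 0.001, 0.002, 0, 0, 0, 0], [-0.002, 0.001, 0.002, 0, 0, 0, 0]]]' --grip_force 80

```text
t: 5.42
eef_pos: [0.5284, 0.2047, 0.1044]
tool_rot: [0.224, 0.631, 0.715, -0.201]
contact_force: [-0.7, 1.8, 5.4]
gripper_width: 0.201
grasp_force: 79.0
```

Run:
```python
from geo import *
from station import bot
o=bot.get_obs();w,x,y,z=o['tool_rot'];R=Rn.from_quat([x,y,z,w]).as_matrix()
np.savez('rest.npz',p=o['eef_pos'],R=R,q=o['q']);print(o['eef_pos'],o['contact_force'],o['torque'],o['gripper_width'],o['grasp_force'])
# lift straight up .12, then to staging pose in front of ring
print('lift',(R.T@[0,0,.15]).round(4))
```

```text
[0.52839994 0.20466502 0.1044177 ] [-0.70946519  1.75329664  5.39616175] [ 0.3462814  -0.0201807  -0.00452364] 0.20070441012282622 79.0000569820404
lift [-0.0861 -0.0006 -0.1228]
```

Run:
```python
from geo import *
d=np.load('rest.npz');R=d['R']
print((R.T@[0,0,.18]).round(3),(R.T@[-.027,-.353,0]).round(3),(R.T@[-.027,-.353,.18]).round(3))
```

```text
[-0.103 -0.001 -0.147] [-0.284 -0.07   0.2  ] [-0.387 -0.071  0.052]
```

Call:
servo_tool --motion '[[[-0.006, 0, -0.008, 0, 0, 0, 0], [-0.017, 0, -0.025, 0, 0, 0, 0], [-0.034, 0, -0.049, 0, 0, 0, 0], [-0.052, 0, -0.074, 0, 0, 0, 0], [-0.069, -0.001, -0.098, 0, 0, 0, 0], [-0.086, -0.001, -0.123, 0, 0, 0, 0], [-0.103, -0.001, -0.147, 0, 0, 0, 0], [-0.12, -0.005, -0.135, 0, 0, 0, 0], [-0.145, -0.012, -0.117, 0, 0, 0, 0], [-0.17, -0.018, -0.1, 0, 0, 0, 0], [-0.2, -0.025, -0.08, 0, 0, 0, 0], [-0.23, -0.032, -0.06, 0, 0, 0, 0], [-0.26, -0.04, -0.04, 0, 0, 0, 0], [-0.29, -0.047, -0.017, 0, 0, 0, 0], [-0.32, -0.054, 0.005, 0, 0, 0, 0], [-0.345, -0.061, 0.023, 0, 0, 0, 0], [-0.37, -0.067, 0.04, 0, 0, 0, 0], [-0.387, -0.071, 0.052, 0, 0, 0, 0], [-0.387, -0.071, 0.052, 0, 0, 0, 0], [-0.387, -0.071, 0.052, 0, 0, 0, 0]]]'

```text
t: 7.08
eef_pos: [0.4997, -0.1498, 0.284]
tool_rot: [0.224, 0.632, 0.714, -0.202]
contact_force: [0.1, 0.5, -1.5]
gripper_width: 0.192
grasp_force: 78.3
```

```bash
python3 look.py scene:s3 top:t3 wrist:w3
python3 - <<'E'
from geo import *
from station import bot
o=bot.get_obs();print(o['t'],o['q'].round(3),o['eef_pos'],o['contact_force'],o['grasp_force'],o['gripper_width'])
d=np.load('rest.npz');print(o['eef_pos']-d['p'])
tip=np.array([.5447,.0735,.165])+o['eef_pos']-d['p'];ring=np.array([.518,-.352,.30]);print(tip)
m=np.zeros((600,800,3),np.uint8)
for i,n in enumerate(['s3','t3','w3']):
    c=load(n);a=proj(c,tip);b=proj(c,ring);print(n,a,b)
    if i<2:
        x,y=(np.array((a+b)/2).astype(int)-[50,37]).clip(0);m[:296,i*400:i*400+400]=cv2.resize(c[0][y:y+74,x:x+100,::-1],(400,296),interpolation=2);print(x,y)
m[300:600,0:400]=cv2.resize(c[0][:,:,::-1],(400,300))
m[300:600,400:]=cv2.resize(c[0][234:384,156:356,::-1],(400,300))
cv2.imwrite('pics/m3.png',m)
E
```

```text
7.2333 [ 0.375  0.226 -0.665  1.978  0.796  1.235 -0.531] [ 0.5011629  -0.14690188  0.28410008] [ 0.03702827 -0.5083038  -1.22665628] 78.29519391059875 0.19737198716233342
[-0.02723703 -0.3515669   0.17968238]
[ 0.51746297 -0.2780669   0.34468238]
s3 [325.2728001  140.13006837] [338.47143125 147.41979268]
281 106
t3 [386.55167525 181.60568779] [408.0082934  183.54776524]
347 145
w3 [257.14756152 400.09230387] [249.2256145  351.92795477]
```

View pics/m3.png

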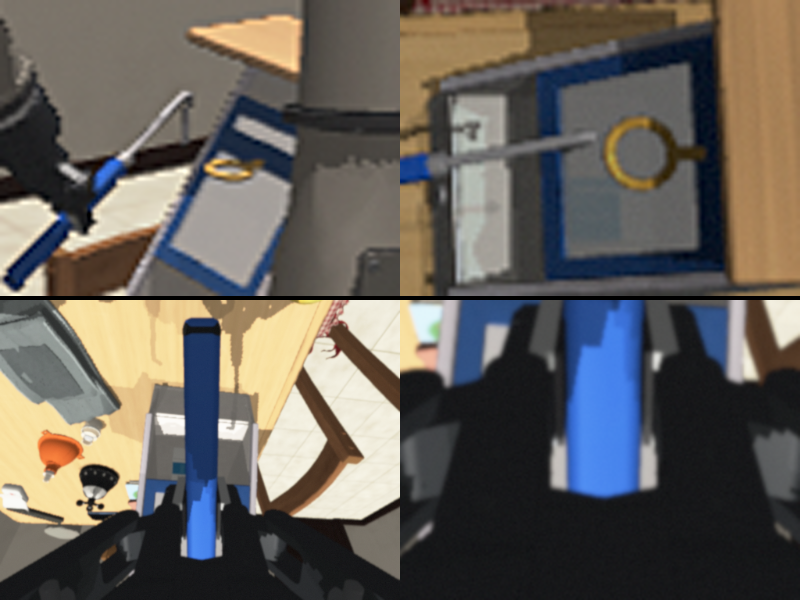

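The montage shows the hook just short of the ring in both fixed views.

| Feature | Scene | Top |
|---|---|---|
| Rod end | (327.8,130.3) | (395,179) |
| Prong tip | (327.3,140.3) | – |
| Ring centre | ≈(339,148) | ≈(407.1,183.4) |

I'll refine these with sub-pixel masks and triangulate the relative offset.

Run:
```python
from geo import *
s=load('s3');t=load('t3')
def gold(c,b):
    h=cv2.cvtColor(c[0],cv2.COLOR_RGB2HSV)[b[1]:b[3],b[0]:b[2]];m=cv2.inRange(h,(14,110,70),(35,255,255))
    n,l,st,ce=cv2.connectedComponentsWithStats(m);k=1+np.argmax(st[1:,4]);ys,xs=np.nonzero(l==k);return np.c_[xs+b[0],ys+b[1]],m
P,m=gold(s,(328,138,352,158));print('s',P.min(0),P.max(0));print('\n'.join(''.join('#' if v else '.' for v in r) for r in m))
P,m=gold(t,(394,168,426,198));print('t',P.min(0),P.max(0));print('\n'.join(''.join('#' if v else '.' for v in r) for r in m))
for a in [(338.5,148),(339.3,148)]: print('ring',[v.round(4) if hasattr(v,'round') else v for v in tri((s,a),(t,(407.1,183.4)))])
print('rodend',tri((s,(327.75,130.25)),(t,(394.5,179.2))))
# predicted rod end (pole +170) and tip
tip=np.array([.5175,-.2781,.3447]);re=tip+[0,0,.05]
print('pred rodend',re,proj(s,re),proj(t,re),'tip',proj(s,tip))
for z in (.29,.3,.31,.32):
    x=plane(t,(407.1,183.4),z);print(z,x.round(4),proj(s,x).round(2))
```

```text
s [332 146] [346 150]
........................
........................
........................
........................
........................
........................
........................
........................
......#######...###.....
....###......#####......
....##........##........
.....#####...###........
........#######.........
........................
........................
........................
........................
........................
........................
........................
t [398 174] [411 192]
................................
................................
................................
................................
................................
................................
...........####.................
.........########...............
.......#########.#..............
......####......................
.....####.......................
.....###........................
....###.........................
....###.........................
....###.........................
....###.........................
....###.....................
[... 260 characters left out ...]
........
................................
................................
................................
................................
................................
ring [array([ 0.5183, -0.3515,  0.2972]), np.float64(0.001)]
ring [array([ 0.5174, -0.353 ,  0.2969]), np.float64(0.0026)]
rodend (array([ 0.51739769, -0.28511472,  0.38515143]), np.float64(0.0007223860010695968))
pred rodend [ 0.5175 -0.2781  0.3947] [326.35367608 128.22826872] [393.31348062 178.7633235 ] tip [325.27416475 140.12198536]
0.29 [ 0.5198 -0.3535  0.29  ] [338.24 149.46]
0.3 [ 0.5184 -0.3495  0.3   ] [337.94 147.49]
0.31 [ 0.5171 -0.3456  0.31  ] [337.64 145.49]
0.32 [ 0.5157 -0.3416  0.32  ] [337.34 143.48]
```

Run:
```python
from geo import *
s=load('s3');t=load('t3');w=load('w3')
def ln(c,b,lo=(105,140,40)):
    h=cv2.cvtColor(c[0],cv2.COLOR_RGB2HSV)[b[1]:b[3],b[0]:b[2]];m=cv2.inRange(h,lo,(130,255,255))
    n,l,st,ce=cv2.connectedComponentsWithStats(m)
    ys,xs=np.nonzero(m);P=np.c_[xs+b[0],ys+b[1]].astype(float);mm=P.mean(0);u=np.linalg.svd(P-mm)[2][0];return mm,u,len(P)
from station import bot
# tail of handle, wrist cam: compare black tail cap in tool frame
o=bot.get_obs();R=np.load('rest.npz')['R']
T=w[2]; off=R.T@(np.array([0,0,0])) 
G=o['eef_pos']-.0187*R[:,2]; d=np.load('rest.npz')
G=np.array([.5273,.2155,.12])+o['eef_pos']-d['p']
p=np.deg2rad(-83)
for sl in (35,33,31):
    a=np.deg2rad(sl);h=np.r_[np.cos(p)*np.cos(a),np.sin(p)*np.cos(a),np.sin(a)];n=np.r_[-np.cos(p)*np.sin(a),-np.sin(p)*np.sin(a),np.cos(a)]
    print(sl,'tail axis w',proj(w,G-.1*h),'tail topedge',proj(w,G-.1*h+.009*n),'scene tail',proj(s,G-.1*h),'front',proj(s,G+.07*h),'t',proj(t,G+.07*h))
h=cv2.cvtColor(w[0],cv2.COLOR_RGB2HSV)
col=w[0][15:60,255:260].mean(1);print([(15+i,*c.astype(int)) for i,c in enumerate(col) if 5<i<35])
print(ln(s,(276,145,316,185)))
print((R.T@[.001,-.07,-.012]).round(4))
```

```text
35 tail axis w [258.94918215  23.77173043] tail topedge [258.97518981  17.25794312] scene tail [280.92154238 176.32366827] front [309.39492149 145.471672  ] t [353.84488814 185.95504573]
33 tail axis w [258.95789047  21.55788748] tail topedge [258.98055621  15.69464514] scene tail [280.54625199 175.7715937 ] front [309.61992102 145.88605059] t [354.1647911  185.98881667]
31 tail axis w [258.96532291  19.5939225 ] tail topedge [258.98425237  14.46175891] scene tail [280.19099221 175.19580488] front [309.83011916 146.31417136] t [354.45230919 186.02812459]
[(21, np.int64(220), np.int64(183), np.int64(135)), (22, np.int64(168), np.int64(142), np.int64(117)), (23, np.int64(98), np.int64(89), np.int64(98)), (24, np.int64(41), np.int64(53), np.int64(91)), (25, np.int64(25), np.int64(47), np.int64(91)), (26, np.int64(25), np.int64(47), np.int64(91)), (27, np.int64(26), np.int64(49), np.int64(92)), (28, np.int64(27), np.int64(51), np.int64(94)), (29, np.int64(28), np.int64(51), np.int64(95)), (30, np.int64(28), np.int64(52), np.int64(96)), (31, np.int64(30), np.int64(53), np.int64(97)), (32,
[... 263 characters left out ...]
(19), np.int64(18)), (38, np.int64(18), np.int64(18), np.int64(18)), (39, np.int64(19), np.int64(19), np.int64(19)), (40, np.int64(20), np.int64(20), np.int64(21)), (41, np.int64(20), np.int64(24), np.int64(33)), (42, np.int64(22), np.int64(34), np.int64(57)), (43, np.int64(26), np.int64(46), np.int64(80)), (44, np.int64(29), np.int64(52), np.int64(93)), (45, np.int64(29), np.int64(54), np.int64(97)), (46, np.int64(31), np.int64(55), np.int64(97)), (47, np.int64(29), np.int64(53), np.int64(97)), (48, np.int64(28), np.int64(52), np.int64(96)), (49, np.int64(29), np.int64(54), np.int64(98))]
(array([296.35172414, 161.70344828]), array([-0.67483529,  0.73796838]), 145)
[-0.0501 -0.0075  0.0498]
```

Call:
servo_tool --motion '[[[-0.005, -0.001, 0.005, 0, 0, 0, 0], [-0.012, -0.002, 0.012, 0, 0, 0, 0], [-0.02, -0.003, 0.02, 0, 0, 0, 0], [-0.028, -0.004, 0.028, 0, 0, 0, 0], [-0.036, -0.005, 0.036, 0, 0, 0, 0], [-0.043, -0.006, 0.043, 0, 0, 0, 0], [-0.051, -0.008, 0.05, 0, 0, 0, 0], [-0.051, -0.008, 0.05, 0, 0, 0, 0], [-0.051, -0.008, 0.05, 0, 0, 0, 0], [-0.051, -0.008, 0.05, 0, 0, 0, 0]]]'

```text
t: 8.07
eef_pos: [0.5018, -0.2188, 0.2727]
tool_rot: [0.224, 0.631, 0.715, -0.201]
contact_force: [-0.1, 0.5, -1.1]
gripper_width: 0.196
grasp_force: 78.3
```

```bash
python3 look.py scene:s4 top:t4
python3 - <<'E'
from geo import *
from station import bot
o=bot.get_obs();d=np.load('rest.npz');R=d['R']
tip=np.array([.5447,.0735,.165])+o['eef_pos']-d['p'];print(o['t'],tip,o['contact_force'])
m=np.zeros((480,800,3),np.uint8)
for i,(n,x,y) in enumerate([('s4',315,118),('t4',380,155)]):
    c=load(n);print(n,proj(c,tip),proj(c,tip+[0,0,.05]));m[:,i*400:i*400+400]=cv2.resize(c[0][y:y+60,x:x+50,::-1],(400,480),interpolation=2)
cv2.imwrite('pics/m4.png',m);print('down .05',(R.T@[0,0,-.05]).round(4))
E
```

```text
8.1667 [ 0.51829209 -0.34955137  0.33336418] [-0.02161543 -0.6628325  -1.47980435]
s4 [338.79032909 139.94470023] [340.05995893 128.32872016]
t4 [412.02687337 181.73914009] [420.04583743 178.95229049]
down .05 [0.0287 0.0002 0.0409]
```

View pics/m4.png

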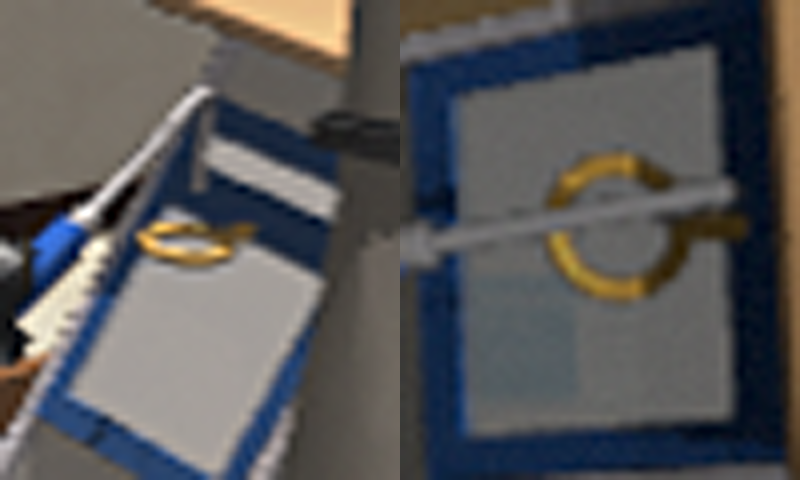

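The top view shows the rod end at (421.5,178.3), matching the prediction, and the ring centre at (406.9,183). The scene view shows the prong tip at (339.3,141.3), directly above the ring at (337.8,148). That puts the ring at about (0.519,-0.3505,0.2975), so I'll lower 51 mm.

Call:
servo_tool --motion '[[[0.004, 0, 0.006, 0, 0, 0, 0], [0.008, 0, 0.012, 0, 0, 0, 0], [0.012, 0, 0.018, 0, 0, 0, 0], [0.016, 0, 0.024, 0, 0, 0, 0], [0.02, 0, 0.029, 0, 0, 0, 0], [0.025, 0, 0.035, 0, 0, 0, 0], [0.029, 0, 0.042, 0, 0, 0, 0], [0.029, 0, 0.042, 0, 0, 0, 0], [0.029, 0, 0.042, 0, 0, 0, 0], [0.029, 0, 0.042, 0, 0, 0, 0]]]' --grip_force 120

```text
t: 9.0
eef_pos: [0.5016, -0.2196, 0.2217]
tool_rot: [0.224, 0.631, 0.715, -0.201]
contact_force: [-0.1, 0.4, -1.8]
gripper_width: 0.185
grasp_force: 118.3
```

```bash
python3 look.py scene:s5 top:t5
python3 - <<'E'
from geo import *
from station import bot
o=bot.get_obs();d=np.load('rest.npz');R=d['R']
tip=np.array([.5447,.0735,.165])+o['eef_pos']-d['p'];print(o['t'],tip,o['contact_force'],o['grasp_force'])
m=np.zeros((480,800,3),np.uint8)
for i,(n,x,y) in enumerate([('s5',315,118),('t5',380,155)]):
    c=load(n);print(n,proj(c,tip),proj(c,tip+[0,0,.05]));m[:,i*400:i*400+400]=cv2.resize(c[0][y:y+60,x:x+50,::-1],(400,480),interpolation=2)
cv2.imwrite('pics/m5.png',m);print('fwd .014',(R.T@[0,.014,0]).round(4),'slope .01',(R.T@[0,.005,-.00866]).round(5))
E
```

```text
9.1 [ 0.51807359 -0.35075314  0.28262184] [ 0.36026973  0.31131154 -1.24005132] 118.33828926086426
s5 [337.80071    151.33405215] [339.03432794 140.08419487]
t5 [405.10863702 184.36938995] [412.37058659 181.85699139]
fwd .014 [ 0.0114  0.0017 -0.008 ] slope .01 [0.00903 0.00065 0.00424]
```

View pics/m5.png

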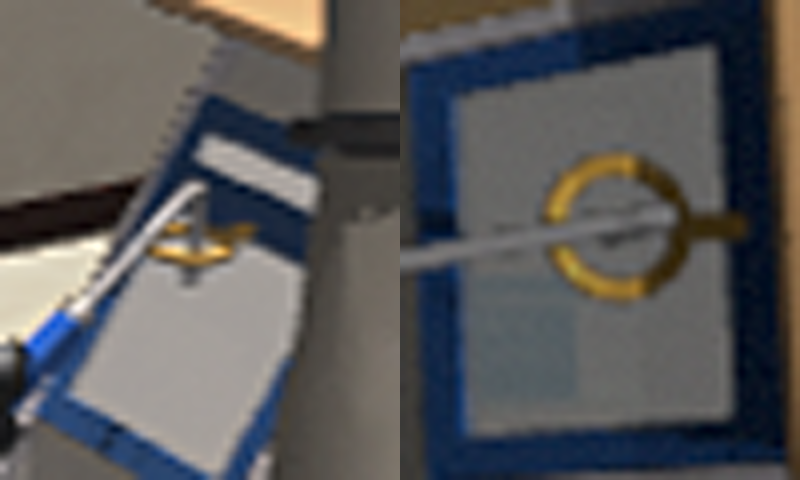

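The prong is in the ring: in the scene view it emerges below the ring at montage (190,283). Now I'll pull, starting forward and then going along the slope.

Call:
servo_tool --motion '[[[0.004, 0.0005, -0.003, 0, 0, 0, 0], [0.007, 0.001, -0.005, 0, 0, 0, 0], [0.01, 0.0015, -0.007, 0, 0, 0, 0], [0.0135, 0.002, -0.0055, 0, 0, 0, 0], [0.017, 0.002, -0.004, 0, 0, 0, 0], [0.0205, 0.002, -0.002, 0, 0, 0, 0], [0.024, 0.0025, -0.0005, 0, 0, 0, 0], [0.028, 0.003, 0.0015, 0, 0, 0, 0], [0.0315, 0.003, 0.003, 0, 0, 0, 0], [0.035, 0.0035, 0.005, 0, 0, 0, 0], [0.0385, 0.0035, 0.0065, 0, 0, 0, 0], [0.042, 0.004, 0.008, 0, 0, 0, 0], [0.046, 0.004, 0.01, 0, 0, 0, 0], [0.046, 0.004, 0.01, 0, 0, 0, 0]]]'

```text
t: 10.27
eef_pos: [0.5011, -0.1868, 0.186]
tool_rot: [0.224, 0.631, 0.715, -0.201]
contact_force: [0.5, -2.2, -1.7]
gripper_width: 0.189
grasp_force: 118.5
```

```bash
python3 look.py scene:s6 top:t6
python3 - <<'E'
from geo import *
from station import bot
o=bot.get_obs();d=np.load('rest.npz');R=d['R']
tip=np.array([.5447,.0735,.165])+o['eef_pos']-d['p'];print(o['t'],tip,o['contact_force'],o['torque'],o['q'].round(2))
m=np.zeros((480,800,3),np.uint8)
for i,(n,x,y) in enumerate([('s6',305,128),('t6',370,155)]):
    c=load(n);print(n,proj(c,tip),proj(c,tip+[0,0,.05]));m[:,i*400:i*400+400]=cv2.resize(c[0][y:y+60,x:x+50,::-1],(400,480),interpolation=2)
cv2.imwrite('pics/m6.png',m)
E
```

```text
10.3667 [ 0.51751589 -0.31793834  0.24697957] [-0.36322004 -0.79601599 -2.11062141] [0.89105399 0.0749234  0.03561884] [ 0.38  0.36 -0.6   2.08  0.96  1.08 -0.69]
s6 [330.87449836 160.57647483] [331.99711483 149.49446258]
t6 [388.98030717 186.27545749] [395.20672206 183.94296532]
```

View pics/m6.png

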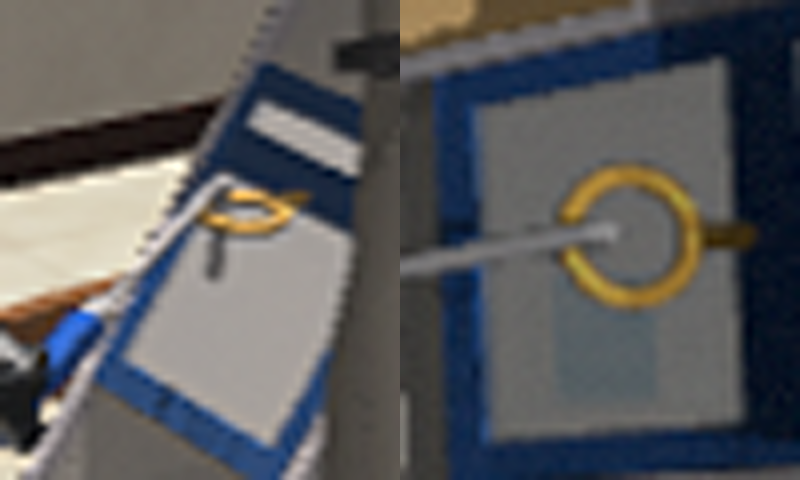

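Sash and ring are following: the ring is now at scene (335.8,154) and top (398.4,184.1), with the prong deep in it. I'll continue the pull.

Call:
servo_tool --motion '[[[0.0035, 0, 0.0015, 0, 0, 0, 0], [0.007, 0.0005, 0.003, 0, 0, 0, 0], [0.011, 0.001, 0.005, 0, 0, 0, 0], [0.0145, 0.001, 0.007, 0, 0, 0, 0], [0.018, 0.001, 0.0085, 0, 0, 0, 0], [0.0215, 0.0015, 0.01, 0, 0, 0, 0], [0.025, 0.002, 0.012, 0, 0, 0, 0], [0.029, 0.002, 0.0135, 0, 0, 0, 0], [0.0325, 0.0025, 0.015, 0, 0, 0, 0], [0.036, 0.0025, 0.017, 0, 0, 0, 0], [0.04, 0.003, 0.019, 0, 0, 0, 0], [0.045, 0.003, 0.021, 0, 0, 0, 0], [0.045, 0.003, 0.021, 0, 0, 0, 0], [0.045, 0.003, 0.021, 0, 0, 0, 0]]]'

```text
t: 11.53
eef_pos: [0.501, -0.1616, 0.1432]
tool_rot: [0.224, 0.631, 0.715, -0.201]
contact_force: [0.6, -1.4, -2.2]
gripper_width: 0.186
grasp_force: 118.5
```

Call:
servo_tool --motion '[[[0.002, 0, 0.001, 0, 0, 0, 0], [0.0045, 0, 0.002, 0, 0, 0, 0], [0.007, 0, 0.003, 0, 0, 0, 0], [0.009, 0, 0.004, 0, 0, 0, 0], [0.009, 0, 0.004, 0, 0, 0, 0]]]'

```text
t: 11.95
eef_pos: [0.5006, -0.1571, 0.1351]
tool_rot: [0.224, 0.631, 0.715, -0.201]
contact_force: [2.1, -2.3, -1.2]
gripper_width: 0.189
grasp_force: 118.5
```

```bash
python3 look.py scene:s7 top:t7
python3 - <<'E'
from geo import *
from station import bot
o=bot.get_obs();d=np.load('rest.npz');R=d['R']
tip=np.array([.5447,.0735,.165])+o['eef_pos']-d['p'];print(o['t'],tip,o['contact_force'],o['torque'])
for n,b in [('s5',(325,138,350,156)),('s6',(322,145,348,162)),('s7',(315,150,345,180)),('t5',(394,168,415,198)),('t6',(384,170,407,198)),('t7',(370,170,400,200))]:
    c=load(n);h=cv2.cvtColor(c[0],cv2.COLOR_RGB2HSV)[b[1]:b[3],b[0]:b[2]];m=cv2.inRange(h,(14,120,70),(35,255,255))
    k,l,st,ce=cv2.connectedComponentsWithStats(m);print(n,[(s[0]+b[0],s[1]+b[1],*s[2:]) for s in st[1:] if s[4]>6])
E
```

```text
12.05 [ 0.5168781  -0.28831975  0.19588733] [ 2.34170627 -1.74268104 -0.78175224] [ 0.6081948  -0.06492043  0.39567976]
s5 [(np.int32(334), np.int32(146), np.int32(13), np.int32(5), np.int32(20))]
s6 [(np.int32(330), np.int32(152), np.int32(13), np.int32(5), np.int32(28))]
s7 [(np.int32(323), np.int32(164), np.int32(13), np.int32(6), np.int32(28))]
t5 [(np.int32(398), np.int32(174), np.int32(14), np.int32(9), np.int32(40)), (np.int32(399), np.int32(186), np.int32(12), np.int32(6), np.int32(30))]
t6 [(np.int32(390), np.int32(176), np.int32(17), np.int32(17), np.int32(106))]
t7 [(np.int32(374), np.int32(178), np.int32(23), np.int32(18), np.int32(115))]
```

Call:
servo_tool --motion '[[[0.0015, 0, 0.0005, 0, 0, 0, 0], [0.003, 0, 0.0015, 0, 0, 0, 0], [0.0045, 0, 0.002, 0, 0, 0, 0], [0.0045, 0, 0.002, 0, 0, 0, 0]]]'

```text
t: 12.38
eef_pos: [0.5002, -0.1548, 0.131]
tool_rot: [0.224, 0.631, 0.715, -0.201]
contact_force: [3.0, -2.8, -1.2]
gripper_width: 0.188
grasp_force: 118.5
```

Call:
servo_tool --motion '[[[0.0015, 0, 0.0005, 0, 0, 0, 0], [0.003, 0, 0.0015, 0, 0, 0, 0], [0.0045, 0, 0.002, 0, 0, 0, 0], [0.0045, 0, 0.002, 0, 0, 0, 0]]]'

```text
t: 12.72
eef_pos: [0.4999, -0.1522, 0.1267]
tool_rot: [0.224, 0.631, 0.715, -0.201]
contact_force: [1.7, -3.0, -0.8]
gripper_width: 0.182
grasp_force: 118.5
```

```bash
python3 look.py scene:s8 top:t8
python3 - <<'E'
from geo import *
from station import bot
o=bot.get_obs();d=np.load('rest.npz');R=d['R']
tip=np.array([.5447,.0735,.165])+o['eef_pos']-d['p'];print(o['t'],tip,o['contact_force'],o['torque'])
for n,b in [('s8',(315,150,345,180)),('t8',(365,170,400,200))]:
    c=load(n);h=cv2.cvtColor(c[0],cv2.COLOR_RGB2HSV)[b[1]:b[3],b[0]:b[2]];m=cv2.inRange(h,(14,120,70),(35,255,255))
    k,l,st,ce=cv2.connectedComponentsWithStats(m);print(n,[(s[0]+b[0],s[1]+b[1],*s[2:]) for s in st[1:] if s[4]>6])
    print('\n'.join(''.join('#' if v else '.' for v in r) for r in m)); print(proj(c,tip))
m=np.zeros((480,800,3),np.uint8)
for i,(n,x,y) in enumerate([('s8',300,142),('t8',355,155)]):
    c=load(n);m[:,i*400:i*400+400]=cv2.resize(c[0][y:y+60,x:x+50,::-1],(400,480),interpolation=2)
cv2.imwrite('pics/m8.png',m)
E
```

```text
12.8167 [ 0.51601598 -0.28334786  0.18737871] [ 1.96935366 -2.13574802 -1.5837844 ] [ 0.55982509 -0.10470487  0.53591046]
s8 [(np.int32(322), np.int32(167), np.int32(13), np.int32(5), np.int32(28))]
..............................
..............................
..............................
..............................
..............................
..............................
..............................
..............................
..............................
..............................
..............................
..............................
..............................
..............................
..............................
..............................
..............................
...........#########..........
.#..............###...........
.......#........##............
........###...####............
..........######..............
..............................
..............................
..............................
..............................
..............................
..............................
..............................
..
[... 543 characters left out ...]
##...####...............
........###.......###..............
.......###.........###.............
......###...........###............
......###...........###............
.....................########......
.....................########......
.....................########......
.......##...........###............
.......##...........###............
.......###.........###.............
........###.......####.............
.........############..............
..........#########................
.............####..................
...................................
...................................
...................................
...................................
[370.93781165 189.34132269]
```

View pics/m8.png

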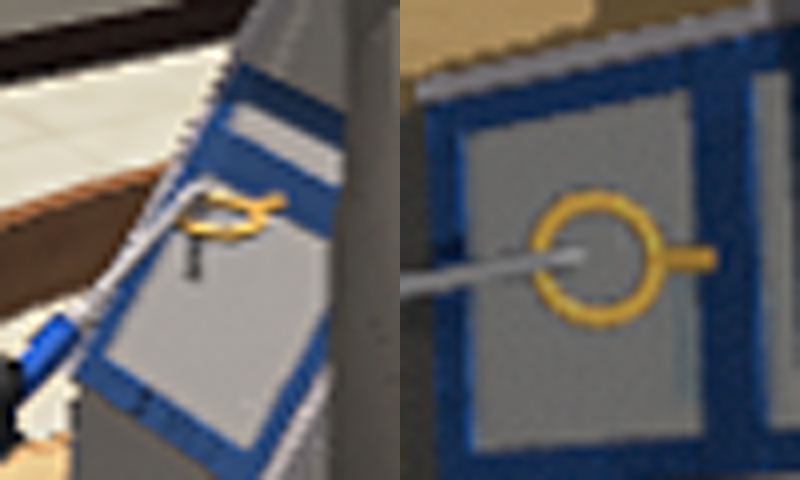

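The prong is still in the ring (scene ring (328,169), top (379,187)) and the sash was still sliding, so I'll keep creeping.

Call:
servo_tool --motion '[[[0.0015, 0, 0.0005, 0, 0, 0, 0], [0.003, 0, 0.0015, 0, 0, 0, 0], [0.0045, 0, 0.002, 0, 0, 0, 0], [0.0045, 0, 0.002, 0, 0, 0, 0]]]'

```text
t: 13.15
eef_pos: [0.4996, -0.1516, 0.1235]
tool_rot: [0.225, 0.631, 0.714, -0.202]
contact_force: [3.2, -6.4, 1.9]
gripper_width: 0.187
grasp_force: 118.6
```

Call:
servo_tool --motion '[[[0.0015, 0, 0.0005, 0, 0, 0, 0], [0.003, 0, 0.0015, 0, 0, 0, 0], [0.0045, 0, 0.002, 0, 0, 0, 0], [0.0045, 0, 0.002, 0, 0, 0, 0]]]'

```text
t: 13.48
eef_pos: [0.4996, -0.1519, 0.1208]
tool_rot: [0.227, 0.632, 0.712, -0.204]
contact_force: [3.4, -13.0, 6.4]
gripper_width: 0.187
grasp_force: 118.6
```

```bash
cat > chk.py <<'E'
import sys,os
from geo import *
from station import bot
k=sys.argv[1]; os.system(f'python3 look.py scene:s{k} top:t{k}')
o=bot.get_obs();d=np.load('rest.npz');R=d['R']
tip=np.array([.5447,.0735,.165])+o['eef_pos']-d['p'];print(o['t'],tip.round(4),o['contact_force'].round(2),o['torque'].round(2))
# ring by centroid-matching vs earlier frames; sash bottom edge etc.
for n,b in [('s'+k,(310,150,345,185)),('t'+k,(358,170,400,200))]:
    c=load(n);h=cv2.cvtColor(c[0],cv2.COLOR_RGB2HSV)[b[1]:b[3],b[0]:b[2]];m=cv2.inRange(h,(14,120,70),(35,255,255))
    q,l,st,ce=cv2.connectedComponentsWithStats(m);print(n,[(s+np.r_[b[0],b[1],0,0,0]).tolist() for s in st[1:] if s[4]>6])
E
python3 chk.py 9; python3 -c "
from geo import *
for k,a,b in [('5',(337.8,148),(406.9,183)),('8',(328,169),(379,187))]:
  print(tri((load('s'+k),a),(load('t'+k),b)))"
```

```text
this script no longer has the robot
(array([ 0.51989882, -0.3502615 ,  0.2970739 ]), np.float64(7.191314969301959e-05))
(array([ 0.51849532, -0.30366239,  0.21007674]), np.float64(0.0031896224082210807))Exception ignored in: <_io.TextIOWrapper mode='rw' encoding='UTF-8'>
Traceback (most recent call last):
BrokenPipeError: [Errno 32] Broken pipe
```

The pull force rose to 13 N, so the end stop is reached. I'll relieve by sliding 20 mm along the pole, which centres the prong, then check.

Call:
servo_tool --motion '[[[-0.004, 0, 0, 0, 0, 0, 0], [-0.008, 0, 0, 0, 0, 0, 0], [-0.012, 0, 0, 0, 0, 0, 0], [-0.016, 0, 0, 0, 0, 0, 0], [-0.02, 0, 0, 0, 0, 0, 0], [-0.02, 0, 0, 0, 0, 0, 0], [-0.02, 0, 0, 0, 0, 0, 0]]]'

```text
t: 14.17
eef_pos: [0.5011, -0.1637, 0.1301]
tool_rot: [0.224, 0.631, 0.715, -0.201]
contact_force: [-0.2, 0.0, -1.8]
gripper_width: 0.19
grasp_force: 118.7
```

```bash
sed -i '/os.system/d' chk.py; sed -i '2i k=sys.argv[1]' chk.py; python3 look.py scene:s9 top:t9; python3 chk.py 9
python3 - <<'E'
from geo import *
R=np.load('rest.npz')['R']
m=np.zeros((480,800,3),np.uint8)
for i,(n,x,y) in enumerate([('s9',300,142),('t9',355,155)]):
    c=load(n);m[:,i*400:i*400+400]=cv2.resize(c[0][y:y+60,x:x+50,::-1],(400,480),interpolation=2)
cv2.imwrite('pics/m9.png',m);print((R.T@[0,0,.06]).round(4))
E
```

```text
14.2667 [ 0.5174 -0.2946  0.1905] [-0.47 -0.34 -1.16] [ 0.78  0.06 -0.01]
s9 [[322, 167, 13, 5, 26]]
t9 [[371, 179, 23, 17, 119]]
[-0.0345 -0.0002 -0.0491]
```

View pics/m9.png

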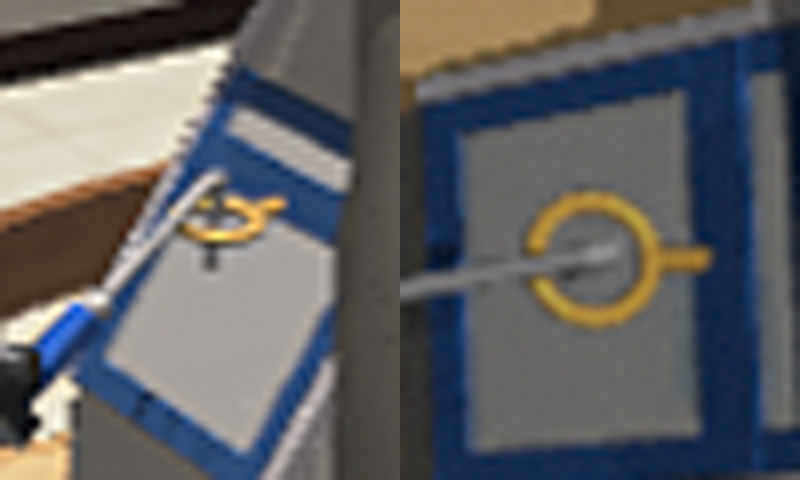

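The prong is free and centred in the shut ring. I'll lift 60 mm, then back away.

Call:
servo_tool --motion '[[[-0.003, 0, -0.004, 0, 0, 0, 0], [-0.007, 0, -0.01, 0, 0, 0, 0], [-0.011, 0, -0.016, 0, 0, 0, 0], [-0.016, 0, -0.023, 0, 0, 0, 0], [-0.021, 0, -0.03, 0, 0, 0, 0], [-0.026, 0, -0.037, 0, 0, 0, 0], [-0.03, 0, -0.043, 0, 0, 0, 0], [-0.035, 0, -0.049, 0, 0, 0, 0], [-0.035, 0, -0.049, 0, 0, 0, 0], [-0.035, 0, -0.049, 0, 0, 0, 0]]]'

```text
t: 15.1
eef_pos: [0.5017, -0.1643, 0.1908]
tool_rot: [0.225, 0.631, 0.715, -0.201]
contact_force: [-0.1, 0.1, -1.5]
gripper_width: 0.186
grasp_force: 118.7
```

```bash
python3 look.py scene:s10 top:t10; python3 chk.py 10
python3 - <<'E'
from geo import *
from station import bot
o=bot.get_obs();w,x,y,z=o['tool_rot'];Rc=Rn.from_quat([x,y,z,w]).as_matrix();d=np.load('rest.npz')
p=o['eef_pos'];print(p)
for t in ([p[0],p[1]+.1,.284],[d['p'][0],d['p'][1],.284]): print(goto(t,d['R']).tolist())
E
```

```text
15.2 [ 0.5175 -0.2954  0.2506] [-0.04 -0.31 -1.23] [ 0.8   0.08 -0.01]
s10 [[321, 167, 14, 5, 35]]
t10 [[371, 179, 14, 6, 36], [371, 186, 23, 10, 74]]
[ 0.50124543 -0.16423751  0.1899805 ]
[0.0272, 0.0117, -0.134, -0.0123, 0.002, 0.0037]
[0.2428, 0.0715, -0.2857, -0.0123, 0.002, 0.0037]
```

Call:
servo_tool --motion '[[[0.004, 0.002, -0.02, 0, 0, 0, 0], [0.009, 0.004, -0.045, 0, 0, 0, 0], [0.014, 0.006, -0.07, 0, 0, 0, 0], [0.02, 0.009, -0.1, 0, 0, 0, 0], [0.027, 0.012, -0.134, 0, 0, 0, 0], [0.05, 0.018, -0.15, 0, 0, 0, 0], [0.077, 0.025, -0.169, 0, 0, 0, 0], [0.104, 0.032, -0.188, 0, 0, 0, 0], [0.131, 0.04, -0.207, 0, 0, 0, 0], [0.158, 0.047, -0.226, 0, 0, 0, 0], [0.185, 0.055, -0.245, 0, 0, 0, 0], [0.212, 0.063, -0.264, 0, 0, 0, 0], [0.23, 0.068, -0.277, 0, 0, 0, 0], [0.243, 0.0715, -0.286, 0, 0, 0, 0], [0.243, 0.0715, -0.286, 0, 0, 0, 0], [0.243, 0.0715, -0.286, 0, 0, 0, 0], [0.243, 0.0715, -0.286, 0, 0, 0, 0]]]'

```text
t: 16.62
eef_pos: [0.5285, 0.2041, 0.2839]
tool_rot: [0.224, 0.631, 0.714, -0.202]
contact_force: [-0.7, -0.2, -1.1]
gripper_width: 0.186
grasp_force: 118.7
```

```bash
python3 look.py wrist:w11 top:t11 scene:s11; python3 chk.py 11
python3 - <<'E'
from geo import *
from station import bot
d=np.load('rest.npz')
print(goto(d['p']+[0,0,.05],d['R']).tolist(),goto(d['p'],d['R']).tolist())
w=load('w11')
w3=load('w3');
for c in (w3,w): # tail position in wrist view: compare slip
    h=cv2.cvtColor(c[0],cv2.COLOR_RGB2HSV)[10:330,220:300];m=cv2.inRange(h,(100,120,40),(130,255,255));rows=np.nonzero(m.sum(1)>255*15)[0]+10
    print(rows.min(),rows.max(),[(r,np.nonzero(m[r-10])[0].min()+220,np.nonzero(m[r-10])[0].max()+220) for r in (60,140,220,300)])
E
```

```text
16.7667 [0.545  0.0725 0.345 ] [-0.55 -0.85 -1.2 ] [ 0.74  0.14 -0.03]
s11 []
t11 [[371, 179, 23, 17, 123]]
[0.0756, 0.0004, 0.1058, -0.0173, 0.015, -0.0146] [0.1044, 0.0007, 0.1467, -0.0173, 0.015, -0.0146]
24 329 [(60, np.int64(236), np.int64(279)), (140, np.int64(237), np.int64(278)), (220, np.int64(222), np.int64(277)), (300, np.int64(239), np.int64(275))]
24 329 [(60, np.int64(236), np.int64(280)), (140, np.int64(238), np.int64(278)), (220, np.int64(239), np.int64(276)), (300, np.int64(239), np.int64(276))]
```

No slip in the grip: the tail row and edge columns are unchanged. I'll lower it into the saddles.

Call:
servo_tool --motion '[[[0.012, 0, 0.017, 0, 0, 0, 0], [0.027, 0, 0.038, 0, 0, 0, 0], [0.045, 0, 0.063, 0, 0, 0, 0], [0.06, 0, 0.085, 0, 0, 0, 0], [0.072, 0.0005, 0.102, 0, 0, 0, 0], [0.08, 0.0005, 0.113, 0, 0, 0, 0], [0.086, 0.0005, 0.122, 0, 0, 0, 0], [0.091, 0.0005, 0.129, 0, 0, 0, 0], [0.096, 0.0005, 0.136, 0, 0, 0, 0], [0.1, 0.0005, 0.142, 0, 0, 0, 0], [0.103, 0.0005, 0.146, 0, 0, 0, 0], [0.103, 0.0005, 0.146, 0, 0, 0, 0], [0.103, 0.0005, 0.146, 0, 0, 0, 0], [0.103, 0.0005, 0.146, 0, 0, 0, 0]]]'

```text
t: 17.93
eef_pos: [0.5283, 0.2059, 0.1062]
tool_rot: [0.224, 0.631, 0.715, -0.201]
contact_force: [-0.1, -0.5, -2.5]
gripper_width: 0.185
grasp_force: 118.7
```

Run:
```python
from geo import *
from station import bot
d=np.load('rest.npz');o=bot.get_obs();print(o['contact_force'],o['torque'],(o['eef_pos']-d['p']).round(4),goto(d['p'],d['R']).tolist())
```

```text
[-0.05589075 -0.52497897 -2.49549218] [ 0.79773301  0.08533522 -0.00212895] [-0.0001  0.0013  0.0018] [0.0, -0.0001, 0.0022, 0.0015, -0.0046, -0.002]
```

Within 2 mm of the rest pose and unloaded. I'll go down the last 2 mm, open, and retreat along the tool axis.

Call:
servo_tool --motion '[[[0, 0, 0.002, 0, 0, 0, 0], [0, 0, 0.002, 0, 0, 0, 0], [0, 0, 0.002, 0, 0, 0, 0.25], [0, 0, 0.002, 0, 0, 0, 0.3], [0, 0, 0.002, 0, 0, 0, 0.4], [0, 0, 0.002, 0, 0, 0, 0.6], [0, 0, 0.002, 0, 0, 0, 0.8], [0, 0, 0.002, 0, 0, 0, 1], [0, 0, 0.002, 0, 0, 0, 1], [0, 0, 0.002, 0, 0, 0, 1], [0, 0, 0.002, 0, 0, 0, 1], [0, 0, 0.002, 0, 0, 0, 1], [0, 0, 0.002, 0, 0, 0, 1], [0, 0, 0.002, 0, 0, 0, 1]]]'

```text
t: 19.1
eef_pos: [0.5283, 0.2044, 0.1041]
tool_rot: [0.224, 0.631, 0.715, -0.201]
contact_force: [0.1, 0.3, -0.0]
gripper_width: 0.999
grasp_force: 0.0
```

Call:
servo_tool --motion '[[[0, 0, -0.005, 0, 0, 0, 1], [0, 0, -0.015, 0, 0, 0, 1], [0, 0, -0.03, 0, 0, 0, 1], [0, 0, -0.05, 0, 0, 0, 1], [0, 0, -0.08, 0, 0, 0, 1], [0, 0, -0.11, 0, 0, 0, 1], [0, 0, -0.14, 0, 0, 0, 1], [0, 0, -0.17, 0, 0, 0, 1], [0, 0, -0.2, 0, 0, 0, 1], [0, 0, -0.23, 0, 0, 0, 1], [0, 0, -0.25, 0, 0, 0, 1], [0, 0, -0.25, 0, 0, 0, 1], [0, 0, -0.25, 0, 0, 0, 1], [0, 0, -0.25, 0, 0, 0, 1]]]'

```text
t: 20.27
eef_pos: [0.5114, 0.3469, 0.3087]
tool_rot: [0.224, 0.631, 0.715, -0.201]
contact_force: [0.1, -0.7, -0.6]
gripper_width: 0.998
grasp_force: 0.0
```

```bash
python3 look.py wrist:w12 top:t12 scene:s12
python3 - <<'E'
from geo import *
from scipy.optimize import least_squares
def ax(c,b):
    h=cv2.cvtColor(c[0],cv2.COLOR_RGB2HSV)[b[1]:b[3],b[0]:b[2]];m=cv2.inRange(h,(105,140,40),(130,255,255))
    ys,xs=np.nonzero(m);P=np.c_[xs+b[0],ys+b[1]].astype(float);mm=P.mean(0);u=np.linalg.svd(P-mm,full_matrices=False)[2][0];k=(P-mm)@u;l,h=np.percentile(k,[.7,99.3]);return [(mm+u*l).round(1).tolist(),(mm+u*h).round(1).tolist()]
for n,b in [('t0',(180,175,235,205)),('t12',(180,175,235,205)),('s0',(190,195,235,245)),('s12',(190,195,235,245))]: print(n,ax(load(n),b))
m=np.zeros((600,800,3),np.uint8)
for i,(n,x,y) in enumerate([('s12',180,180),('t12',180,155)]):
    m[:300,i*400:i*400+400]=cv2.resize(load(n)[0][y:y+75,x:x+100,::-1],(400,300),interpolation=2)
    m[300:,i*400:i*400+400]=cv2.resize(load(n)[0][:,:,::-1],(400,300),interpolation=3)
cv2.imwrite('pics/m12.png',m)
E
```

```text
t0 [[225.5, 185.5], [189.1, 194.0]]
t12 [[225.5, 185.6], [189.1, 194.2]]
s0 [[226.5, 203.6], [197.1, 235.2]]
s12 [[226.5, 203.6], [197.2, 235.3]]
```

View pics/m12.png

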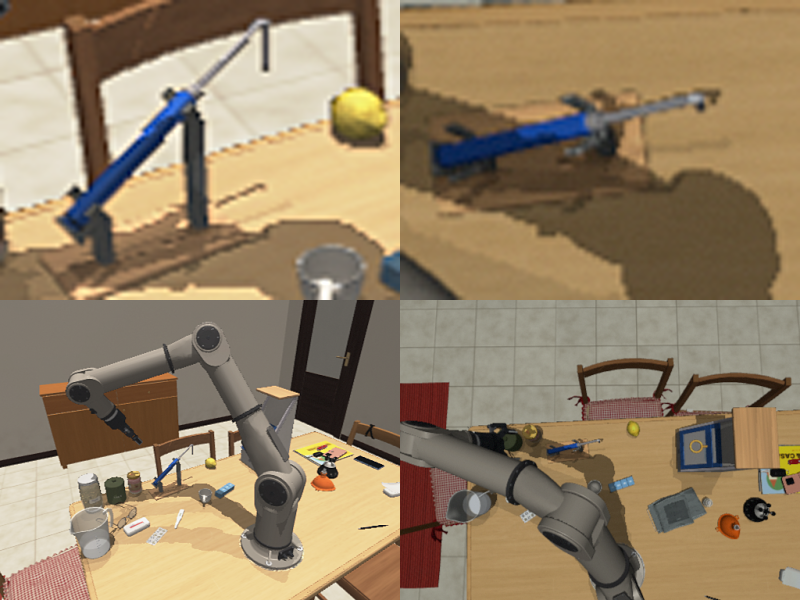

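The stick is back exactly where it lay: the handle end pixels match the start to 0.2 px. The sash is shut, the bystanders are untouched and the arm is clear, so I'm handing in.

```bash
python3 -c "
from station import bot;print(bot.hand_in())"
```

```text
the job is handed in; nothing more can be done
None
```

I pulled the sash down to its end stop with the hook stick, laid the stick back in its stand as it lay, and handed the job in; no verdict was returned.

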